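# Make up a staining kit and an imaging kit

### The job

Make up two kits from the loose stock on the desk, one thing to a bay: the tray with two bays gets the taller dropper bottle and the capped sample vial, the tray with three bays gets the shorter dropper bottle, the folding loupe and the USB stick (whichever bay of that tray you like). Without dropping anything, set each thing on the floor of its bay, bottles and vial upright, loupe and stick lying flat, let go of everything and do not disturb the petri dish or the tally counter beside the work.

Things in the scene. Friction and masses are not known exactly. Their poses are not given: they have to be found in the camera images.
- tall_bottle_mid (a point): Taller of the two amber dropper bottles, 88 mm tall: round body 33 mm across up to 56 mm, tapering into a black cap with rubber bulb at most 20 mm across from 62 mm up to the top. 0.06 kg. The origin is the middle of the thing, half-way up. Loose, standing on the desk at the start. Its z axis points up.
- short_bottle_mid (a point): Shorter of the two amber dropper bottles, 72 mm tall: round body 29 mm across up to 40 mm, tapering into a black cap with rubber bulb at most 19 mm across from 46 mm up to the top. 0.06 kg. The origin is the middle of the thing, half-way up. Loose, standing on the desk at the start. Its z axis points up.
- vial_mid (a point): Clear sample vial with white cap, round, 50 mm tall: 16 mm across, cap (top 9 mm) 18 mm across. 0.018 kg. The origin is the middle of the thing, half-way up. Loose, standing on the desk at the start. Its z axis points up.
- loupe_mid (a point): Folding loupe, folded up, white plates with a black lens between, lying flat: 26 mm in its x, 34 mm in its y, 16 mm high; grip it across its x sides. 0.045 kg. The origin is its middle, 8 mm above its underside. Loose, lying on the desk at the start. z points up.
- stick_mid (a point): Blue USB stick with a metal plug, lying flat: 18 mm in its x, 50 mm in its y (the last 12 mm towards -y are the plug, 12 mm wide), 8 mm high; grip it across its x sides. 0.01 kg. The origin is its middle, 4 mm above its underside. Loose, lying on the desk at the start. z points up.
- tray_two: Grey moulded plastic tray with two equal open bays in a row along its y axis, 154 mm long in y, 100 mm wide in x, its long side roughly across the robot's view; fixed to the desk. Origin: centre of its underside, on the desk. Floor 4 mm thick, outer walls 5 mm thick and 14 mm high, ribs between the bays 4 mm thick and 13 mm high; every bay is 90 mm (x) by 70 mm (y) inside. Bay centres at y = -37 and +37 mm in the tray's frame, x = 0.
- tray_three: Grey moulded plastic tray with three equal open bays in a row along its y axis, 228 mm long in y, 100 mm wide in x, its long side roughly across the robot's view; fixed to the desk. Origin: centre of its underside, on the desk. Floor 4 mm thick, outer walls 5 mm thick and 14 mm high, ribs between the bays 4 mm thick and 13 mm high; every bay is 90 mm (x) by 70 mm (y) inside. Bay centres at y = -74, 0 and +74 mm in the tray's frame, x = 0.
- dish_mid (a point): Bystander: covered glass petri dish with seeds, 61 mm across, 14 mm high, loose on the desk to the right of the stock; leave it alone. The origin is its middle. (The fixed microscope, 0.35 m tall, stands left of stock and trays: keep clear of it.)
- counter_mid (a point): Bystander: metal hand tally counter, 83 x 52 x 26 mm, loose on the desk behind the trays; leave it alone. The origin is 13 mm above its underside.
Mind the look-alikes: they are no part of the job. Leave any orange or white look-alike of the part that bears stick_mid alone.

How it is judged:
By the outcome, as a careful person would: the job done as asked, in the order asked, and still so for the second after the job is handed in, with the robot touching nothing.
It also fails if it takes over 102 s, if anything falls off the work surface, if the arm or the gripper's body presses on something with over 40 N, if the wrist force passes 120 N, or if a joint passes its speed limit or range.

### The arm

A 6-joint arm with a two-finger parallel gripper is mounted at the origin on a cart in front of the work surface, level with it; the furniture and walls round the work are solid. World frame = base frame: x ahead of the robot, y to its left, z up, the work surface at z = 0. Lengths are in m, angles in rad, forces in N, time in s.
With the tool pointing down it reaches from about 0.275 to 0.825 m from the base axis. Payload 4.9 kg.
Tool frame: the origin (TCP) lies midway between the tips of the shut fingers; the grasp point (between the pads) lies 19 mm behind it (grip_point_offset is the distance from the TCP to the grasp point, in m); z points along the fingers, y is the line along which they close (so a half turn about z gives the same grasp; the last joint's range is limited). The gripper opens to 85 mm and grips with 20 to 120 N. Pads are 22 mm wide; open, the fingers measure 114 mm over their backs; the gripper's body (76 mm by 85 mm) begins 54 mm behind the grasp point. The pads swing forward as they close: fully open they stand 13 mm farther back than shut.
Start: joints at [-0.134, 0.326, -0.193, 1.052, 0, 1.437], TCP at [0.55, 0, 0.231] pointing down, gripper open.
Joint ranges: [-2.65, 2.65], [-0.97, 1.79], [-1.3, 1.35], [-1.93, 2.1], [-1.47, 1.37], [-3.14, 3.14]. Speed limits (rad/s): [2.57, 2.57, 3.14, 3.14, 3.14, 3.14].

### API

Orientations are given as a rotation vector (axis times angle).
In Python, from cell import * gives the robot as it stands. Calls block until the motion is done:
- movep(position, orientation): joint-space move of the TCP to a pose.
- move_l(position, velocity=0.15, rot=None, until_force=None): straight line of the TCP; rot=None keeps the orientation; velocity is the mean speed in m/s. With until_force (N) it stops when the force on the tool has changed by that much, and returns True; else False.
- set_joints(angles): joint-space move.
- let_go() and grab(newtons=None): open the fingers fully, or close them until they stop; newtons is the grip in N (None keeps the last).
- sleep(seconds).
- ik(position, orientation): joint angles nearest the present ones, or None.
- get_state(): the state.
- grab_frame(name): name is "scene" or "side" or "wrist"; returns a dict with "img" (384x512x3 uint8, red, green, blue), "fx", "fy", "cx", "cy" (pixels), "cam_to_world" (4x4, takes a point from camera to world coordinates); the wrist camera has in their place "T_tool_cam" (4x4, takes a point from camera to tool coordinates, whose origin is the TCP and whose axes are the flange's). Camera axes: x right, y down, z forward; pixel columns grow to the right and rows downward; lengths in m; the calibration is good to about 2 mm. A picture is of the moment at which its call begins: read the wrist's pose just before it. There is no depth.
A pose or a line that the arm cannot do raises MotionError and nothing moves.
- sign_off(): hands the job in; it is judged then, once.
Trained networks look in the newest picture that a camera, given by its name, has taken for a name from the list of things; names that differ only in an ending like _2 or _b are one class to them, and where a whole thing is asked for, a point or a joint stands for the part that bears it (a point fixed in the world has none). Each returns a list of dicts, best first, with "score" (0 to 1); they miss things now and then, are a little off and sometimes report something else, mostly with a low value. They report only what shows in the picture. A call takes as long as a camera call. They do not tell look-alikes from the thing itself.
- spot_in(camera, name): "centre" ([column, row] in pixels, amid what is visible of it).
- silhouettes(camera, name): "mask" (384x512 bool, what is visible of it) and "centre" ([column, row] in pixels, amid what is visible of it).
- tip_of(camera, name): "centre" ([column, row] in pixels: a listed point, or the origin of a listed thing).
The state is a dict: "clock": time; "q": joint angles; "joint_velocities": joint speeds; "tau": joint torques, N m; "position": TCP position; "eef_rot": TCP orientation; "contact_force": force on the tool from outside, world axes, zero at the start; "wrist_torque": the same for the moment, N m; "finger_gap": opening from 0.0 (shut) to 1.0 (fully open); "grasp_force": force on a finger pad.
Only numpy, scipy, OpenCV 4.12 (cv2) and the standard library are available. Lean on these libraries where they do the work, as an engineer would, in place of code of your own. Each camera call takes 0.05 s, during which the arm holds its last target. There are 200 camera calls.

## Working session

There is one attempt and no reset: what is moved stays moved. The work goes in short steps, each a Python script; the robot and the scene stay as the last script left them, time stands still between calls to the robot, and variables do not carry over. Pictures are saved under pics/ and viewed, at most 14 in all, crops included, and the job is handed in when it is done.

```bash
mkdir -p pics; ls; python3 - <<'E'
from cell import *
import cv2,numpy as np
for c in ["scene","side"]:
    f=grab_frame(c); cv2.imwrite(f"pics/{c}0.png",cv2.resize(f["img"][:,:,::-1],(800,600),interpolation=cv2.INTER_CUBIC))
    print(c,f["fx"],f["fy"],f["cx"],f["cy"],np.round(f["cam_to_world"],3).tolist())
    for n in ["tall_bottle_mid","short_bottle_mid","vial_mid","loupe_mid","stick_mid","tray_two","tray_three","dish_mid","counter_mid"]:
        print(n,[(np.round(d["centre"]).tolist(),round(d["score"],2)) for d in tip_of(c,n)])
s=get_state();print(s["clock"],s["position"],s["eef_rot"])
E
```

```text
pics
scene 483.92431818743256 483.92431818743256 261.7980040177124 191.15126340781646 [[0.612, -0.589, 0.527, 0.029], [-0.79, -0.469, 0.394, -0.632], [0.015, -0.658, -0.753, 0.805], [0.0, 0.0, 0.0, 1.0]]
tall_bottle_mid [([269.0, 279.0], 0.56)]
short_bottle_mid [([134.0, 177.0], 0.65)]
vial_mid [([242.0, 250.0], 0.66)]
loupe_mid [([178.0, 203.0], 0.57), ([270.0, 280.0], 0.39)]
stick_mid [([211.0, 276.0], 0.76), ([191.0, 233.0], 0.69), ([141.0, 230.0], 0.68), ([356.0, 252.0], 0.46)]
tray_two [([283.0, 216.0], 0.71)]
tray_three [([204.0, 165.0], 0.72)]
dish_mid [([335.0, 306.0], 0.56)]
counter_mid [([270.0, 143.0], 0.76), ([334.0, 305.0], 0.37)]
side 483.7801200626161 483.7801200626161 259.82397363664006 182.1307339424538 [[0.843, -0.178, 0.507, -0.109], [-0.537, -0.309, 0.785, -1.269], [0.017, -0.934, -0.356, 0.518], [0.0, 0.0, 0.0, 1.0]]
tall_bottle_mid [([238.0, 216.0], 0.92)]
short_bottle_mid [([184.0, 169.0], 0.61)]
vial_mid [([232.0, 206.0], 0.46), ([280.0, 244.0], 0.19)]
loupe_mid [([198.0, 186.0], 0.46), ([290.0, 172.0], 0.18)]
stick_mid [([318.0, 224.0], 0.63), ([166.0, 197.0], 0.61), ([201.0, 216.0], 0.46), ([203.0, 198.0], 0.43), ([278.0, 243.0], 0.43)]
tray_two [([274.0, 207.0], 0.79)]
tray_three [([230.0, 180.0], 0.71), ([239.0, 217.0], 0.17)]
dish_mid [([279.0, 242.0], 0.82)]
counter_mid [([287.0, 174.0], 0.42)]
1.0 [ 5.50028426e-01 -4.79367643e-06  2.31296040e-01] [2.22144212e+00 2.22137320e+00 1.42851210e-05]
```

View pics/scene0.png

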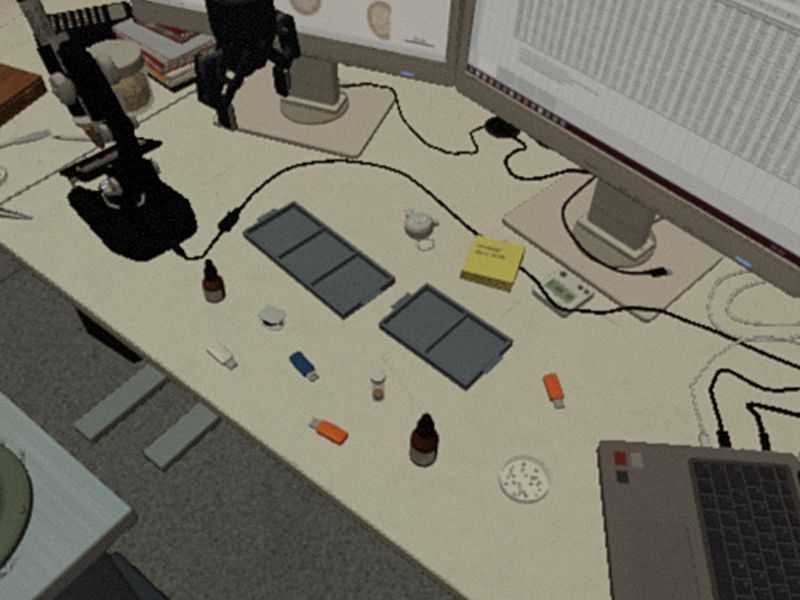

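View pics/side0.png

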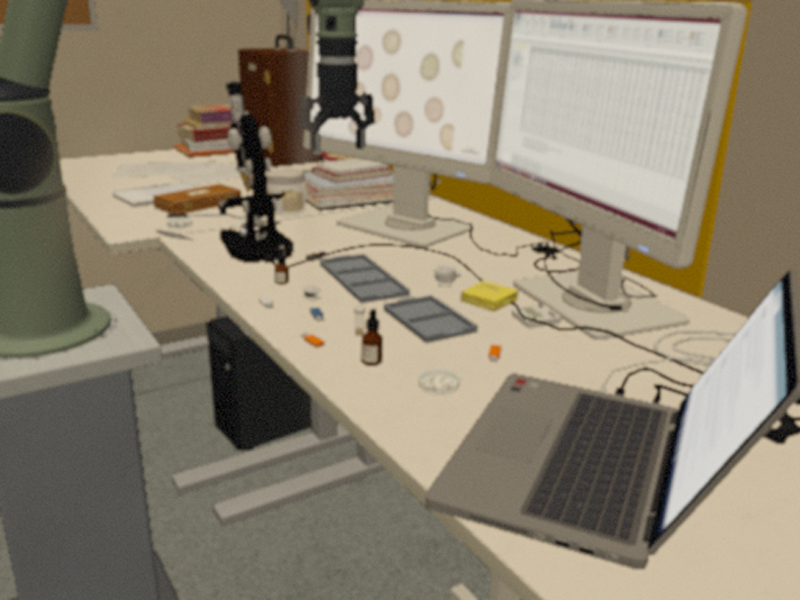

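The scene picture, in raw pixels, shows the short bottle at (136,181), tall bottle at (271,282), vial at (241,247), loupe at (174,203), the 3-bay tray at (204,165) and the 2-bay tray at (285,215).
Stick candidates are blue (194,234), white (142,227), orange (210,276) and orange (355,250). I choose the blue one. The side view agrees.

Next: project these to world positions and go to an overhead wrist view.

```bash
cat > h.py <<'E'
from cell import *
import cv2,numpy as np
from scipy.spatial.transform import Rotation as R
H=dict(tall_bottle_mid=.044,short_bottle_mid=.036,vial_mid=.025,loupe_mid=.008,stick_mid=.004,tray_two=0,tray_three=0,dish_mid=.007,counter_mid=.013)
def down(yaw): # finger closing axis (tool y) at angle yaw from world x
    y=np.array([np.cos(yaw),np.sin(yaw),0]);z=np.array([0,0,-1.])
    return R.from_matrix(np.column_stack([np.cross(y,z),y,z])).as_rotvec()
def frame(c):
    s=get_state();f=grab_frame(c)
    if c=="wrist":
        T=np.eye(4);T[:3,:3]=R.from_rotvec(s["eef_rot"]).as_matrix();T[:3,3]=s["position"]
        f["cam_to_world"]=T@f["T_tool_cam"]
    return f
def proj(f,px,z):
    px=np.atleast_2d(px).astype(float)
    d=np.c_[(px[:,0]-f["cx"])/f["fx"],(px[:,1]-f["cy"])/f["fy"],np.ones(len(px))]@f["cam_to_world"][:3,:3].T
    o=f["cam_to_world"][:3,3]
    return (o+d*((z-o[2])/d[:,2])[:,None])[:,:2]
def uv(f,P):
    p=(np.asarray(P)-f["cam_to_world"][:3,3])@f["cam_to_world"][:3,:3]
    return p[:2]/p[2]*f["fx"]+[f["cx"],f["cy"]]
def save(f,n):cv2.imwrite(f"pics/{n}.png",cv2.resize(f["img"][:,:,::-1],(800,600),interpolation=cv2.INTER_CUBIC))
E
python3 - <<'E'
from h import *
f=frame("scene")
for n,z in H.items():
    for c in ["scene"]:
        print(n,[(np.round(proj(f,d["centre"],z)[0],3).tolist(),round(d["score"],2)) for d in tip_of(c,n)])
# trays corners from picture: three: left,top? 
P=np.array([[244,237],[293,205],[393,280],[345,315],[380,323],[428,286],[511,343],[467,385]])/1.5625
print(np.round(proj(f,P,.014),3).tolist())
f=frame("wrist");print(np.round(f["T_tool_cam"],3).tolist(),f["fx"])
for p in [(.47,.0,.42),(.42,.08,.42),(.42,-.08,.42)]: print(ik(p,down(np.pi/2)),ik(p,down(0)))
E
```

```text
tall_bottle_mid [([0.409, -0.377], 0.97), ([0.424, -0.111], 0.73)]
short_bottle_mid [([0.425, 0.005], 0.5)]
vial_mid [([0.436, -0.288], 0.46)]
loupe_mid []
stick_mid [([0.359, -0.274], 0.68), ([0.353, -0.084], 0.66), ([0.582, -0.459], 0.61), ([0.407, -0.178], 0.48)]
tray_two []
tray_three [([0.578, -0.056], 0.8)]
dish_mid [([0.45, -0.486], 0.94)]
counter_mid []
[[0.525, 0.048], [0.622, 0.041], [0.596, -0.179], [0.504, -0.168], [0.523, -0.214], [0.617, -0.225], [0.604, -0.372], [0.513, -0.364]]
[[0.001, -0.962, -0.273, 0.068], [1.0, 0.0, 0.001, -0.0], [-0.001, -0.273, 0.962, -0.143], [0.0, 0.0, 0.0, 1.0]] 342.1331816236387
[-0.15724292  0.11884189  0.01568556  1.46763999  0.         -0.15724292] [-0.15724292  0.11884189  0.01568556  1.46763999  0.          1.4135534 ]
[ 0.01521663  0.03442054 -0.07696884  1.45940694  0.          0.01521663] [ 0.01521663  0.03442054 -0.07696884  1.45940694  0.          1.58601296]
[-0.36122638  0.03442054 -0.07696884  1.45940694  0.         -0.36122638] [-0.36122638  0.03442054 -0.07696884  1.45940694  0.          1.20956995]
```

```bash
python3 - <<'E'
from h import *
import json
for i,p in enumerate([(.42,-.10,.33),(.42,-.30,.33)]):
    movep(p,down(np.pi/2)); sleep(.3)
    f=frame("wrist"); save(f,f"w{i}")
    np.savez(f"f{i}.npz",img=f["img"],fx=f["fx"],fy=f["fy"],cx=f["cx"],cy=f["cy"],cam_to_world=f["cam_to_world"])
    print(i,np.round(f["cam_to_world"][:3,3],3))
    for n,z in H.items():
        out=[]
        for d in tip_of("wrist",n): out.append((np.round(proj(f,d["centre"],z)[0],3).tolist(),np.round(d["centre"]).tolist(),round(d["score"],2)))
        print(n,out)
    for n in ["loupe_mid","stick_mid","tray_two","tray_three"]:
        for d in silhouettes("wrist",n):
            c=np.argwhere(d["mask"])[:,::-1]
            P=proj(f,c,2*H[n] if H[n] else .014).astype(np.float32)
            r=cv2.minAreaRect(P*1000); print(n,len(c),np.round(r[0],1),np.round(r[1],1),round(r[2],1),round(d["score"],2))
print(get_state()["clock"])
E
```

```text
0 [ 0.351 -0.101  0.473]
tall_bottle_mid [([0.406, -0.38], [30.0, 139.0], 0.87), ([0.548, -0.06], [283.0, 244.0], 0.34)]
short_bottle_mid [([0.431, 0.002], [333.0, 158.0], 0.93)]
vial_mid [([0.438, -0.284], [115.0, 162.0], 0.77)]
loupe_mid [([0.443, -0.097], [256.0, 163.0], 0.74)]
stick_mid [([0.417, -0.18], [196.0, 143.0], 0.91), ([0.586, -0.461], [14.0, 256.0], 0.82), ([0.362, -0.272], [124.0, 102.0], 0.73), ([0.356, -0.084], [266.0, 98.0], 0.57)]
tray_two [([0.567, -0.293], [125.0, 243.0], 0.8)]
tray_three [([0.566, -0.061], [280.0, 242.0], 0.62)]
dish_mid []
counter_mid [([0.713, -0.145], [225.0, 332.0], 0.93)]
loupe_mid 460 [442.2 -91.8] [28.9 32.7] 0.9 0.7
stick_mid 440 [ 411.6 -179.2] [48.3 19.5] 78.7 0.98
stick_mid 487 [358.5 -82.9] [50.2 18.1] 84.3 0.82
stick_mid 451 [ 579.3 -452.5] [50.7 24. ] 49.5 0.71
stick_mid 449 [ 359.4 -266.3] [17.6 49.7] 7.9 0.65
tray_two 5846 [ 565.1 -291.3] [167.3 104.1] 86.0 0.7
tray_three 10070 [565.5 -62.2] [234.9 103.8] 83.0 0.74
1 [ 0.351 -0.3    0.473]
tall_bottle_mid [([0.407, -0.379], [190.0, 139.0], 0.65)]
short_bottle_mid [([0.431, 0.006]
[... 230 characters left out ...]
.083], [417.0, 96.0], 0.91), ([0.585, -0.453], [151.0, 255.0], 0.53), ([0.433, 0.025], [488.0, 156.0], 0.44)]
tray_two [([0.563, -0.294], [257.0, 240.0], 0.62)]
tray_three [([0.565, -0.06], [413.0, 242.0], 0.95)]
dish_mid [([0.454, -0.488], [118.0, 170.0], 0.82)]
counter_mid []
loupe_mid 550 [441.7 -94.7] [29.4 39.2] 7.7 0.86
stick_mid 455 [ 412.7 -179.8] [50.  19.7] 83.9 0.88
stick_mid 477 [ 359.5 -267.4] [17.7 49.3] 7.0 0.87
stick_mid 486 [358.1 -84.4] [50.4 18.1] 84.1 0.86
stick_mid 265 [ 578.2 -451.9] [49.3 19.6] 39.7 0.49
tray_two 6978 [ 565.7 -291.7] [166.5 104.9] 86.3 0.81
tray_three 9239 [565.7 -59.4] [241.9 103.5] 82.9 0.76
tray_three 673 [ 407.4 -380.9] [34.1 42.5] 44.1 0.74
5.9833
```

View pics/w0.png

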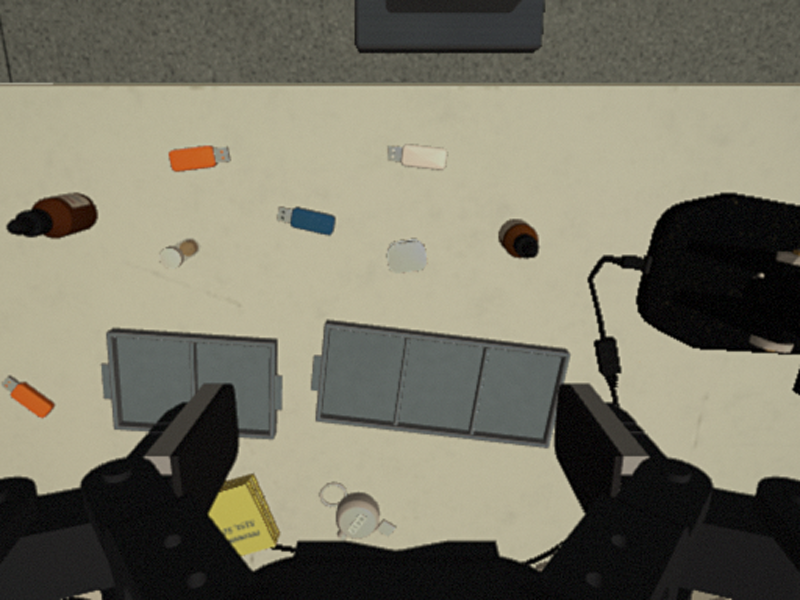

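View pics/w1.png

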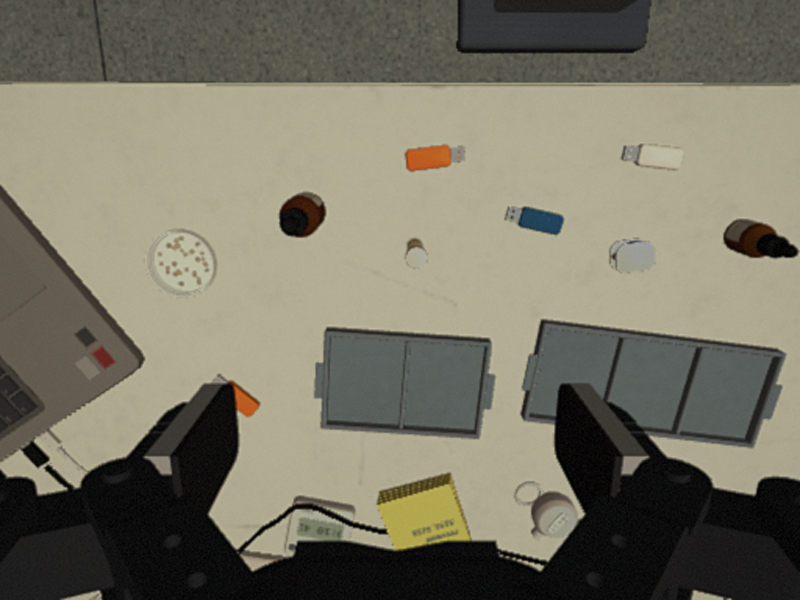

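w0 and w1 look straight down, with +y to the right and the robot towards the top. The blue stick is at raw (345,141) in w1 with its plug towards -y, and the loupe is at (404,163). Both trays are visible, and world fixes agree within about 3 mm between the views.

I'll check the choice in one close crop.

```bash
python3 - <<'E'
from h import *
f=dict(np.load("f0.npz"))
im=f["img"][85:185,90:290,::-1]
cv2.imwrite("pics/crop.png",cv2.resize(im,None,fx=4,fy=4,interpolation=cv2.INTER_CUBIC))
for i in (0,1):
    f=dict(np.load(f"f{i}.npz")); hsv=cv2.cvtColor(f["img"],cv2.COLOR_RGB2HSV)
    m=((hsv[...,0]>98)&(hsv[...,0]<118)&(hsv[...,1]>140)).astype(np.uint8)
    n,l,s,c=cv2.connectedComponentsWithStats(m)
    k=1+np.argmax(s[1:,4]); P=(proj(f,np.argwhere(l==k)[:,::-1],.008)*1000).astype(np.float32)
    r=cv2.minAreaRect(P);v=np.linalg.svd(P-P.mean(0),full_matrices=False)[2][0]
    print(i,s[k],r,P.mean(0),np.degrees(np.arctan2(v[1],v[0])))
E
```

```text
0 [187 134  27  16 285] ((413.19091796875, -173.58299255371094), (34.95244216918945, 15.282194137573242), 78.6207275390625) [ 413.08698 -173.62177] 77.32596
1 [333 133  27  16 285] ((412.9698181152344, -174.55667114257812), (35.16658020019531, 15.074458122253418), 77.33428192138672) [ 412.95782 -174.56737] 77.4216
```

View pics/crop.png

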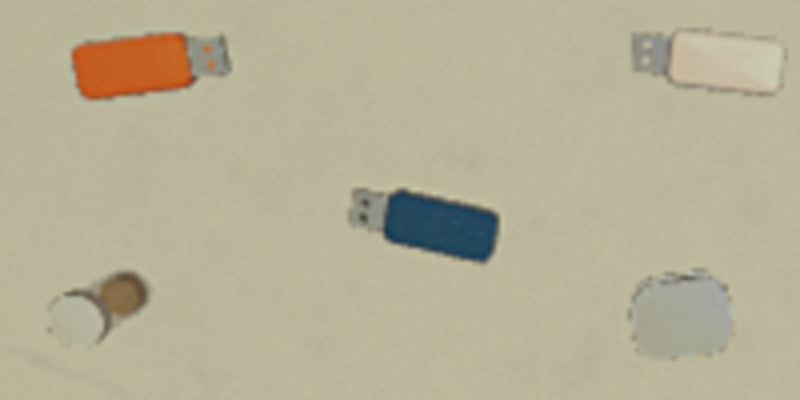

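The crop confirms the blue stick as the target: body blue, plug on its left at crop (367,210). The vial is at (95,305) and the loupe at (682,315), nearly axis-aligned. Tall bottle first.

```bash
cat >> h.py <<'E'
T2=(np.array([.565,-.2925]),np.radians(-4)); T3=(np.array([.5655,-.061]),np.radians(-7))
def bay(T,y): return T[0]+y*np.array([-np.sin(T[1]),np.cos(T[1])]), T[1]
ZH=.17
def pick(xy,yaw,z,N):
    s=get_state()["position"]
    move_l([*s[:2],max(ZH,s[2])],.25) if s[2]<ZH-.002 else None
    move_l([*xy,ZH],.3,rot=down(yaw)); move_l([*xy,z],.15); grab(N); sleep(.2)
    s=get_state(); print("grip gap",round(s["finger_gap"],3),"F",s["grasp_force"],s["clock"])
    move_l([*xy,ZH],.15); s=get_state(); print("lifted gap",round(s["finger_gap"],3),s["grasp_force"])
def place(xy,yaw,z):
    move_l([*xy,ZH],.25,rot=down(yaw)); move_l([*xy,z+.012],.15)
    hit=move_l([*xy,z-.002],.02,until_force=3)
    print("hit",hit,"z off",get_state()["position"][2]-z,get_state()["finger_gap"])
    let_go(); sleep(.2); move_l([*xy,ZH],.2); s=get_state(); print("clock",s["clock"],s["finger_gap"])
E
python3 - <<'E'
from h import *
pick((.407,-.379),np.radians(-4),.023,30)
f=frame("side");save(f,"lift");print(uv(f,[.407,-.379,.19]))
print([(d["centre"],d["score"]) for d in tip_of("side","tall_bottle_mid")])
E
```

```text
grip gap 0.375 F 29.697518198518082 9.6417
lifted gap 0.374 29.7124819693272
[238.20690617 154.88187444]
[([236.0, 160.4], 0.58)]
```

```bash
python3 - <<'E'
from h import *
place(*bay(T2,-.037),.027)
pick((.439,-.284),np.radians(-4),.010,25)
E
```

```text
hit True z off 0.0005168745592466842 0.3689583027532661
clock 14.9167 0.9997762631409068
grip gap 0.19 F 24.579993650368124 17.5667
lifted gap 0.185 24.371102625555068
```

```bash
python3 - <<'E'
from h import *
place(*bay(T2,.037),.014)
f=frame("side");a=f["img"][130:280,130:330,::-1]
cv2.imwrite("pics/chk1.png",cv2.resize(a,None,fx=4,fy=4,interpolation=cv2.INTER_CUBIC))
pick((.431,.004),np.radians(-7),.013,30)
E
```

```text
hit True z off 0.0001412782371214786 0.1851630584605634
clock 22.9583 0.9972440895918789
grip gap 0.317 F 29.290331508382224 26.0917
lifted gap 0.317 29.43970749593973
```

View pics/chk1.png

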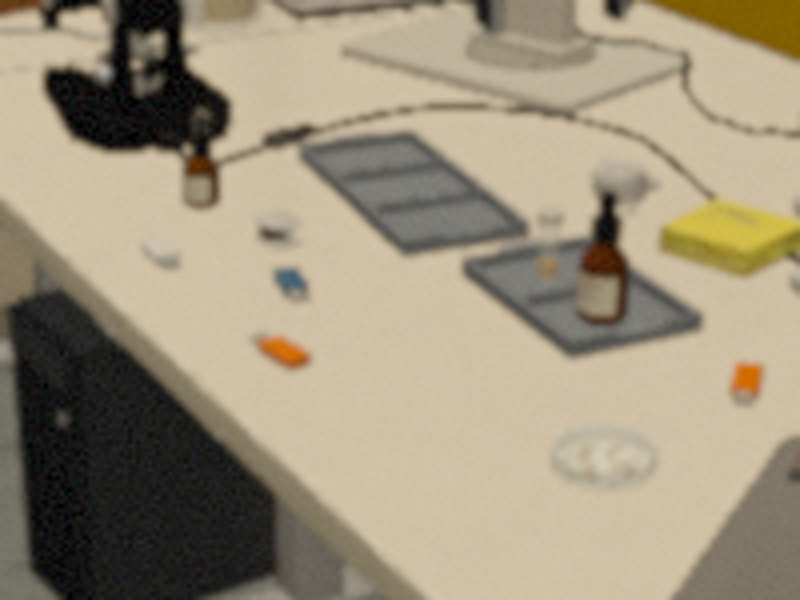

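The tall bottle (crop (602,270)) and the vial (547,245) stand upright in separate bays. The short bottle is in the gripper.

```bash
python3 - <<'E'
from h import *
place(*bay(T3,.074),.017)
pick((.441,-.0955),np.radians(4),.005,30)
place(*bay(T3,0),.009)
E
```

```text
hit True z off 0.00044241647311924967 0.3193526553308513
clock 31.4 1.0008278610812258
grip gap 0.291 F 29.19856309890747 34.1583
lifted gap 0.288 29.445953965187073
hit True z off 0.00041763252644274294 0.2864495921401497
clock 39.5667 1.002185517427803
```

```bash
python3 - <<'E'
from h import *
pick((.412,-.178),np.radians(-12.6),.0035,20)
E
```

```text
grip gap 0.199 F 22.658329904079437 42.4417
lifted gap 0.203 22.090864777565002
```

```bash
python3 - <<'E'
from h import *
place(*bay(T3,-.074),.0075)
movep((.42,-.15,.33),down(np.pi/2)); sleep(.3)
f=frame("wrist"); save(f,"w2")
for n,z in list(H.items()):
    print(n,[(np.round(proj(f,d["centre"],z+(.004 if n[:4] not in("dish","coun","tray") else 0))[0],3).tolist(),round(d["score"],2)) for d in tip_of("wrist",n)])
f=frame("side");cv2.imwrite("pics/chk2.png",cv2.resize(f["img"][150:250,170:340,::-1],None,fx=4.5,fy=4.5,interpolation=cv2.INTER_CUBIC))
for T,y in [(T2,-.037),(T2,.037),(T3,.074),(T3,0),(T3,-.074)]: print(bay(T,y)[0])
E
```

```text
hit True z off 0.0002732779226959914 0.2006478709979367
clock 48.0167 1.0027825732070033
tall_bottle_mid [([0.564, -0.325], 0.56)]
short_bottle_mid [([0.579, 0.009], 0.64)]
vial_mid [([0.574, -0.255], 0.85)]
loupe_mid [([0.566, -0.061], 0.67), ([0.56, -0.288], 0.33)]
stick_mid [([0.557, -0.135], 0.91), ([0.582, -0.454], 0.67), ([0.362, -0.271], 0.6), ([0.354, -0.082], 0.57)]
tray_two [([0.565, -0.292], 0.83)]
tray_three [([0.567, -0.058], 0.8), ([0.569, -0.055], 0.24)]
dish_mid [([0.451, -0.49], 0.67), ([0.715, -0.144], 0.53)]
counter_mid [([0.713, -0.141], 0.59)]
[ 0.56241901 -0.32940987]
[ 0.56758099 -0.25559013]
[0.57451833 0.01244842]
[ 0.5655 -0.061 ]
[ 0.55648167 -0.13444842]
```

View pics/w2.png

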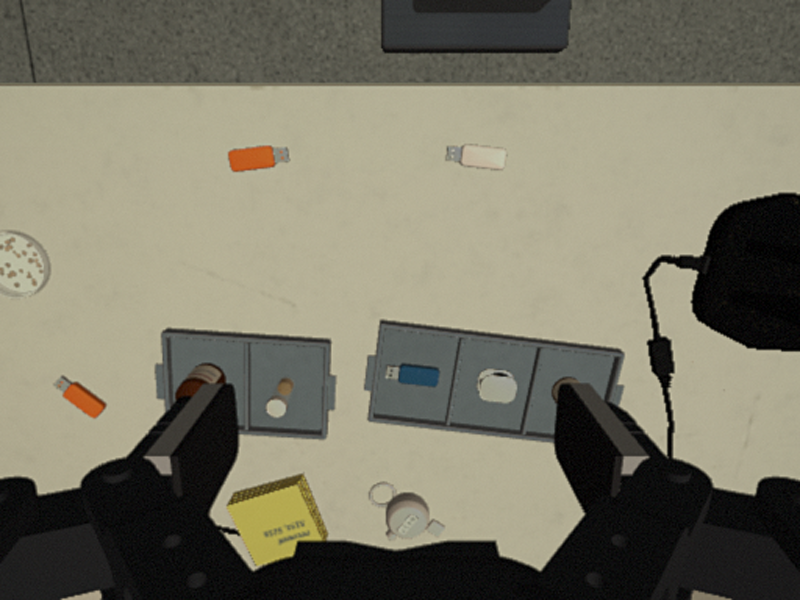

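View pics/chk2.png

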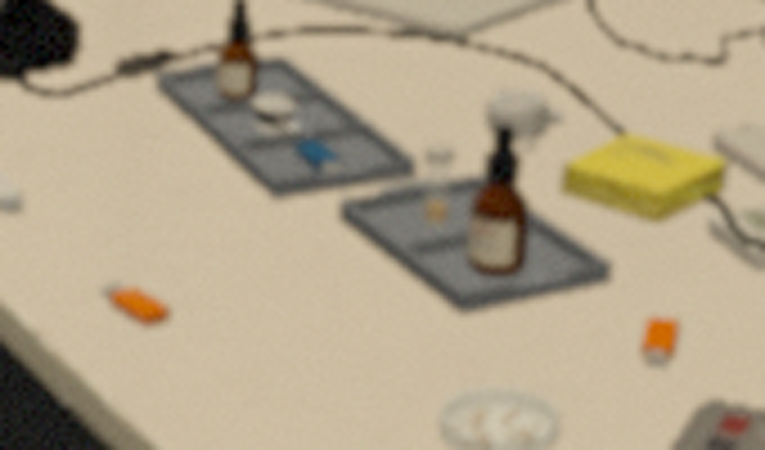

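Both views show everything in its own bay. Both bottles and the vial are upright (side crop (497,230), (237,75) and (437,185)), and the loupe and stick lie flat (w2 (497,386) and (413,376)). The dish and counter haven't moved.

```bash
python3 -c "
from cell import *
print(sign_off(),get_state()['clock'])"
```

```text
the job is handed in; nothing more can be done
the job is handed in; nothing more can be done
```

Both kits are made up as asked and the job is handed in: all five things are released in their own bays, nothing was dropped, the dish and counter are where they were, and it took about 50 s of the 102 s allowed.

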